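# Put the sealer's bent change plates away in their sloping slots

## Robot

A 7-joint arm with a two-finger parallel gripper is mounted at the origin on the work surface; the furniture and walls round the work are solid. World frame = base frame: x ahead of the robot, y to its left, z up, the work surface at z = 0. Lengths are in m, angles in rad, forces in N, time in s.
With the tool pointing down it reaches from about 0.35 to 0.9 m from the base axis. Payload 19.9 kg.
Tool frame: the origin (TCP) lies midway between the tips of the shut fingers; the grasp point (between the pads) lies 19 mm behind it (manip.pinch_z is the distance from the TCP to the grasp point, in m); z points along the fingers, y is the line along which they close (so a half turn about z gives the same grasp; the last joint's range is limited). The gripper opens to 85 mm and grips with 20 to 120 N. Pads are 22 mm wide; open, the fingers measure 114 mm over their backs; the gripper's body (76 mm by 85 mm) begins 54 mm behind the grasp point. The pads swing forward as they close: fully open they stand 13 mm farther back than shut.
Start: joints at [1.19, 0.417, -0.01, 1.614, 0.005, 1.111, -0.053], TCP at [0.208, -0.589, 0.231] pointing down, gripper open.
Joint ranges: [-2.81, 2.81], [-0.39, 2.02], [-1.27, 1.25], [0.06, 2.57], [-1.19, 4.33], [0.19, 2], [-2.82, 2.82]. Speed limits (rad/s): [1.89, 1.89, 2.39, 2.39, 3.01, 3.01, 3.01].

## Interface

Orientations are given as [roll, pitch, yaw] about the fixed x, y, z axes, in that order (R = Rz(yaw) Ry(pitch) Rx(roll)).
In Python, from bench import observe, optics, manip gives the robot as it stands.
- The arm moves only by the shell command python3 -m inch 'ROWS' [FORCE]. ROWS is a JSON object of lists of equal length, an entry for each row: "grip": the opening, from -1 (shut) to 1 (fully open); "slide": the shift along the tool's x, y, z in mm, a list of three; "yaw": the turn about the tool's z in rad. In form: {"grip": [grip, ...], "slide": [[dx, dy, dz], ...], "yaw": [yaw, ...]}. A call has 1 to 12 rows; each row shifts and turns the commanded pose from where the row before left it, along the tool's axes as they then stand; what a row does not reach is not made up. A row lasts 1/8 s, in which the tool goes at most 62.5 mm and 10.7 degrees, less where a joint would pass 70% of its speed; a pose out of reach is approached as far as the arm can. A call is refused whole if a number of a shift passes 62.5 or a number of a turn 0.188, either way. A call with a gripper value outside its range is refused whole. The fingers move at their own pace and stop on an object; FORCE is the grip in N (left out, the last holds). Time passes only in rows, so rows that do not move let the fingers close. It gives the time, the measured TCP pose, the force, the opening and the grip force at its end, in the units of the state.
- observe(): the state, without advancing time (a new reading comes with each control period).
- optics.grab_frame(name): name is "scene" or "top" or "wrist"; returns (picture, depth): 384x512x3 uint8, red, green, blue; 384x512 float32, m along the optical axis (not along the pixel's ray), 0 where there is no reading.
- optics.camera_model(name): a dict with "fovy" (degrees; the focal length in pixels is half the picture's height over the tangent of half this angle, whatever the lens; pixels are square), "cx", "cy" (the principal point, pixels), "distortion" ([k1, k2, p1, p2, k3] as OpenCV has them; the pictures are not rectified), "R" (3x3) and "t" (3): a world point X has camera coordinates R X + t. Camera axes: x right, y down, z forward; pixel columns grow to the right and rows downward; lengths in m; the calibration is good to about 2 mm. A picture is of the moment at which its call begins: read the wrist's pose just before it. camera_model takes no time and is no camera call; for the wrist camera it gives the pose at the moment of the call.
- manip.finish_job(): hands the job in; it is judged then, once.
The state is a dict: "time": time; "qpos": joint angles; "joint_vel": joint speeds; "effort": joint torques, N m; "position": TCP position; "tool_rot": TCP orientation; "wrist_force": force on the tool from outside, world axes, zero at the start; "wrist_torque": the same for the moment, N m; "grip_width": opening from 0.0 (shut) to 1.0 (fully open); "finger_force": force on a finger pad.
Only numpy, scipy, OpenCV 4.12 (cv2) and the standard library are available. Lean on these libraries where they do the work, as an engineer would, in place of code of your own. Each camera call takes 0.05 s, during which the arm holds its last target. There are 200 camera calls.

## Task

Put the cup sealer's two bent steel change plates away in the sloping grey holder: the wide one, which is standing up on its flange, goes in the wide slot and the narrow one in the narrow slot, each slab slid in fully home against the back of its slot with its flange left outside, pointing up. The standing plate has to be tipped over onto its slab before you can carry it in by its flange. Leave the beaker, stamp and cup standing where they are.

Things in the scene. Friction and masses are not known exactly. Their poses are not given: they have to be found in the camera images.
- wide_plate: Bare grey steel L-shaped change plate, the wider one. Starts standing on its flange, slab upright, flange on the table on the side away from the holder. Pushed near the top on the face above the flange, it tips about its bend, passes balance at about 10 degrees and falls onto its slab towards the holder, flange up. Origin: where it starts on the table, middle of its footprint; z then up.
- wide_mid (a point): Wide plate's slab centre, half-way through its thickness (about 0.22 kg). x: along the slab to its free end; y: across; z: the way the flange points. The 6 mm slab is 120 mm long (x -60 to +60 mm) and 100 mm wide; the 6 mm flange, 70 mm wide and centred, spans z -3 to +62 mm with its middle plane at x = -57 mm. x starts upright.
- narrow_plate: Bare grey steel L-shaped change plate, the narrower one. Starts lying flat on its slab with the flange up, free end roughly towards the holder, often where the wide plate would fall. Origin: centre of the slab's underside; axes as at point narrow_mid.
- narrow_mid (a point): Narrow plate's slab centre, half-way through its thickness (about 0.17 kg). x: along the slab to its free end; y: across; z: the way the flange points. The 6 mm slab is 120 mm long (x -60 to +60 mm) and 76 mm wide; the 6 mm flange, 56 mm wide and centred, spans z -3 to +62 mm with its middle plane at x = -57 mm.
- holder: Grey bench holder fixed to the table, 150 x 236 mm, 85 mm tall: a bed sloping 25 degrees down from its raised open front to its back, with two slots side by side under one low roof. In front of the roof the bed is an open apron with low flared guides beside each way in. Origin: centre of its underside; x: level, from front to back; y: left looking in.
- wide_slot (a point): Middle of the back end of the left (looking in) slot, 104 mm wide, on its bed. x: the way in, 25 degrees below level; y: left; z: square off the bed. Slot 9 mm high, roofed from x = 0 to -77 mm, then a turned-up lip to -86 mm, its top 17 mm off the bed; open apron to -120 mm. Home: free end at x = 0, plate centre at x -60, z 3 mm, flange at the apron's front edge.
- narrow_slot (a point): Middle of the back end of the right (looking in) slot, 80 mm wide, on its bed; axes and all other sizes as for wide_slot. The slots' middles are 106 mm apart.
- steel_beaker: Small open steel beaker, 70 mm across, 69 mm tall; bystander. Origin: centre of its underside.
- date_stamp: Upright date stamp with black foot and red head, 26 x 45 mm, 74 mm tall; bystander. Origin: centre of its underside.
- paste_cup: Sealed clear cup of orange-brown paste, 104 mm across, 46 mm tall, standing alone; bystander. Origin: centre of its underside.

How it is judged:
By the outcome, as a careful person would: the job done as asked, in the order asked, and still so for the second after the job is handed in, with the robot touching nothing.
It also fails if it takes over 69 s, if anything falls off the work surface, if the arm or the gripper's body presses on something with over 40 N, if the wrist force passes 120 N, or if a joint passes its speed limit or range.

## Working session

There is one attempt and no reset: what is moved stays moved. The work goes in short steps, Python scripts to look and compute and a shell command to move; the robot and the scene stay as the last step left them, time stands still between calls to the robot, and variables do not carry over. Pictures are saved under pics/ and viewed, at most 10 in all, crops included, and the job is handed in when it is done.

```bash
ls; mkdir -p pics
python3 - <<'E'
from bench import observe, optics, manip
import cv2,numpy as np
s=observe();print(s['time'],s['position'],s['tool_rot'],s['grip_width'],manip.pinch_z)
for n in['scene','top']:
    p,d=optics.grab_frame(n);cv2.imwrite(f'pics/{n}0.png',p[:,:,::-1]);np.savez(f'pics/{n}0.npz',p=p,d=d)
    c=optics.camera_model(n);print(n,c)
E
```

```text
pics
0.0 [ 0.20818509 -0.58895346  0.23070647] [-3.14045091e+00  8.98349544e-05  3.39785093e-01] 1.0020859540400717 0.0187
scene {'fovy': 49.75932985117921, 'cx': 249.79959698013704, 'cy': 185.22469895534857, 'distortion': array([-0.09506808,  0.        ,  0.        ,  0.        ,  0.        ]), 'R': array([[-0.72438643, -0.68912453,  0.01927916],
       [-0.46529143,  0.46808229, -0.7512675 ],
       [ 0.50869262, -0.55317841, -0.6597162 ]]), 't': array([0.45853635, 0.21723118, 0.8366037 ])}
top {'fovy': 49.63134271647468, 'cx': 247.00093544678919, 'cy': 190.20961037442424, 'distortion': array([-0.12015114,  0.        ,  0.        ,  0.        ,  0.        ]), 'R': array([[ 0.00811554, -0.99991697,  0.01000971],
       [-0.98625002, -0.00965613, -0.16497775],
       [ 0.1650607 , -0.0085332 , -0.98624649]]), 't': array([0.17378154, 0.48797968, 1.06674708])}
```

View pics/scene0.png

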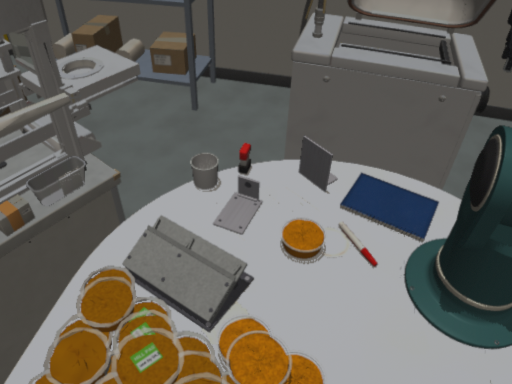

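View pics/top0.png

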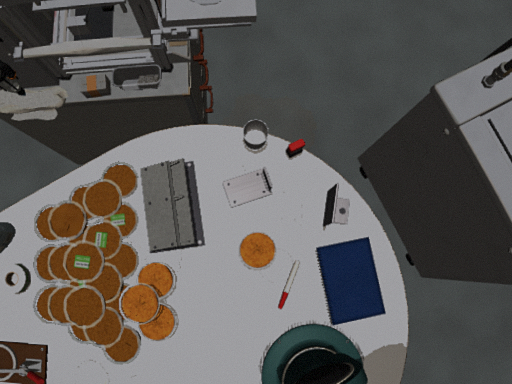

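The scene picture shows the holder at (185,268), the narrow plate flat at (240,207) with its flange at (250,187), the wide plate upright at (317,163) and the beaker, stamp and cup at (205,172), (245,160) and (303,238). In the top picture the same things are: holder (170,205), narrow plate (247,187), wide plate (332,207) with its flange to the right, beaker (255,135), stamp (296,148), cup (257,250).

```bash
cat > h.py <<'E'
import numpy as np, cv2
from bench import observe, optics
def K(c,h=384):
    f=h/2/np.tan(np.radians(c['fovy'])/2); return np.array([[f,0,c['cx']],[0,f,c['cy']],[0,0,1.]])
def cloud(c,d):
    v,u=np.mgrid[:d.shape[0],:d.shape[1]]
    n=cv2.undistortPoints(np.stack([u,v],-1).reshape(-1,1,2).astype(float),K(c),np.array(c['distortion'])).reshape(*d.shape,2)
    P=np.dstack([n*d[...,None],d]); W=(P-c['t'])@c['R']; W[d<=0]=np.nan; return W
def ray(c,uv,z):
    n=cv2.undistortPoints(np.array(uv,float).reshape(-1,1,2),K(c),np.array(c['distortion'])).reshape(-1,2)
    r=np.c_[n,np.ones(len(n))]@c['R']; o=-c['R'].T@c['t']; return o+r*((z-o[2])/r[:,2])[:,None]
def grab(n,save=None):
    c=optics.camera_model(n);p,d=optics.grab_frame(n)
    if save: cv2.imwrite(f'pics/{save}.png',p[:,:,::-1])
    return p,d,cloud(c,d),c
E
python3 - <<'E'
from h import *
np.set_printoptions(precision=4,suppress=True)
for n in['top','scene']:
    f=np.load(f'pics/{n}0.npz');c=optics.camera_model(n);W=cloud(c,f['d'])
    print(n)
    pts={'top':[(170,205),(150,175),(190,175),(165,240),(195,165),(200,240),(247,187),(232,190),(266,180),(327,207),(334,190),(343,210),(255,133),(296,148),(257,250),(290,230)],
    'scene':[(240,207),(250,187),(317,163),(332,180),(185,268),(205,172),(303,238),(280,215)]}[n]
    for u,v in pts: print((u,v),W[v,u])
    # height map crop
    z=W[...,2]
    m=((z>0.004)&(z<0.3)).astype(np.uint8)*255
    print('table z', np.nanmedian(z[(abs(z)<.01)]))
    x=np.clip(z*2000,0,255);x=np.nan_to_num(x).astype(np.uint8)
    crop=(slice(110,290),slice(130,400)) if n=='top' else (slice(120,340),slice(110,400))
    a=cv2.resize(f['p'][crop][:,:,::-1],None,fx=1.45,fy=1.45*1,interpolation=cv2.INTER_CUBIC)
    b=cv2.resize(cv2.applyColorMap(x[crop],cv2.COLORMAP_JET),(a.shape[1],a.shape[0]),interpolation=cv2.INTER_NEAREST)
    cv2.imwrite(f'pics/{n}crop.png',np.hstack([a,b]))
E
python3 -c "
import cv2,numpy as np
a=cv2.imread('pics/topcrop.png');b=cv2.imread('pics/scenecrop.png')
w=max(a.shape[1],b.shape[1]);f=lambda i:cv2.copyMakeBorder(i,0,0,0,w-i.shape[1],0)
o=np.vstack([f(a),f(b)]);o=o[:,:];s=min(800/o.shape[1],600/o.shape[0],1);cv2.imwrite('pics/c1.png',cv2.resize(o,None,fx=s,fy=s))"
```

```text
top
(170, 205) [0.4415 0.3781 0.0633]
(150, 175) [0.5247 0.439  0.0429]
(190, 175) [0.5328 0.3357 0.0077]
(165, 240) [0.3514 0.3905 0.049 ]
(195, 165) [ 0.5634  0.3238 -0.0019]
(200, 240) [0.3547 0.3038 0.004 ]
(247, 187) [0.5006 0.1779 0.0082]
(232, 190) [0.4925 0.2191 0.0046]
(266, 180) [0.514  0.1277 0.0429]
(327, 207) [ 0.4436 -0.036   0.0364]
(334, 190) [ 0.4789 -0.0418  0.1008]
(343, 210) [ 0.4393 -0.0862  0.0076]
(255, 133) [0.6571 0.1565 0.0018]
(296, 148) [0.5963 0.0494 0.0682]
(257, 250) [0.3287 0.1505 0.033 ]
(290, 230) [0.3841 0.0597 0.0007]
table z -3.592465751403364e-05
scene
(240, 207) [0.5088 0.1651 0.0068]
(250, 187) [0.5148 0.1248 0.0424]
(317, 163) [ 0.4352 -0.0329  0.0728]
(332, 180) [ 0.4087 -0.0774  0.006 ]
(185, 268) [0.4312 0.3966 0.0549]
(205, 172) [0.6166 0.1779 0.0612]
(303, 238) [0.3261 0.1561 0.0321]
(280, 215) [0.4256 0.1131 0.0012]
table z 0.0008785289150004924
```

View pics/c1.png

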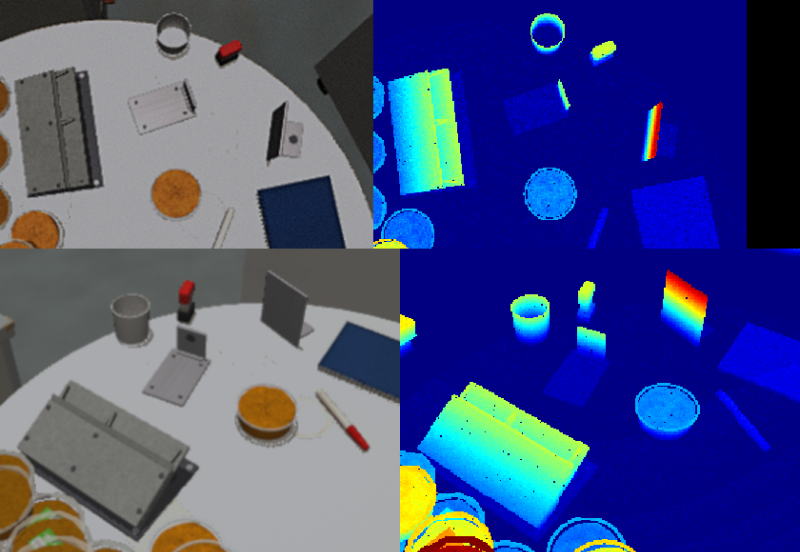

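The views agree: the holder's raised front faces -y (right in the top picture) and its slots run towards +y. The narrow plate's slab points at the holder with its flange at y≈0.125. The wide plate's slab stands at y≈-0.036 with its flange on the -y side. Now I'll fit them.

Run:
```python
from h import *
np.set_printoptions(precision=4,suppress=True)
def box(W,lo,hi):
    P=W.reshape(-1,3);return P[np.all((P>lo)&(P<hi),1)]
def rect(P,name):
    (c,s,a)=cv2.minAreaRect((P[:,:2]*1000).astype(np.float32));print(name,len(P),'c',np.round(c,1),'size',np.round(s,1),'ang',round(a,2),'zmax',np.percentile(P[:,2],98))
for n in['top','scene']:
    f=np.load(f'pics/{n}0.npz');c=optics.camera_model(n);W=cloud(c,f['d']);print(n)
    P=box(W,[.44,.09,.012],[.57,.16,.075]);rect(P,'nflange')
    u,s,v=np.linalg.svd(P-P.mean(0),full_matrices=0);print(' mean',P.mean(0),'nrm',v[2], 'yaw',np.degrees(np.arctan2(v[2][1],v[2][0])))
    P=box(W,[.40,.10,.0035],[.60,.27,.012]);rect(P,'nslab')
    P=box(W,[.35,-.075,.02],[.56,.0,.14]);rect(P,'wslab')
    u,s,v=np.linalg.svd(P-P.mean(0),full_matrices=0);print(' mean',P.mean(0),'nrm',v[2], np.degrees(np.arctan2(v[2][1],v[2][0])),'min/max',np.percentile(P,[1,99],axis=0))
    P=box(W,[.33,-.12,.0035],[.56,-.05,.015]);rect(P,'wflange')
    P=box(W,[.36,.365,.03],[.52,.43,.085])
    u,s,v=np.linalg.svd(P-P.mean(0),full_matrices=0);N=v[2]*np.sign(v[2][2]);print('roof mean',P.mean(0),'N',N,'tilt',np.degrees(np.arccos(N[2])),'dir',np.degrees(np.arctan2(N[1],N[0])),'rms',s[2]/len(P)**.5)
    P=box(W,[.28,.28,.025],[.62,.47,.1]);rect(P,'holder')
    for nm,lo,hi in[('beaker',[.56,.1,.03],[.7,.22,.09]),('stamp',[.55,.02,.03],[.65,.09,.09]),('cup',[.26,.09,.02],[.4,.22,.06])]: rect(box(W,lo,hi),nm)
```

```text
top
nflange 99 c [518.2 127.6] size [56.5  8.7] ang 18.96 zmax 0.06735662520967159
 mean [0.5156 0.127  0.0496] nrm [ 0.3389 -0.9386 -0.0647] yaw -70.14525310209301
nslab 1069 c [500.4 185.4] size [169.6 198.5] ang 89.78 zmax 0.010513302105726076
wslab 370 c [443.8 -38.9] size [  7.6 100.8] ang 80.81 zmax 0.12161448306972615
 mean [ 0.4425 -0.0367  0.0834] nrm [-0.1517 -0.9881 -0.0261] -98.73027190140924 min/max [[ 0.3945 -0.0465  0.0223]
 [ 0.4912 -0.0288  0.1219]]
wflange 524 c [439.5 -85.3] size [ 69.6 219.1] ang 89.85 zmax 0.01365494300018742
roof mean [0.4404 0.3966 0.0547] N [-0.0469  0.3563  0.9332] tilt 21.059948710515382 dir 97.49619008696352 rms 0.0036294735565978653
holder 4054 c [422.1 391.1] size [282. 160.] ang 0.65 zmax 0.0709670376408502
beaker 248 c [640.5 158.2] size [70.7 64.3] ang 0.59 zmax 0.0718477734581907
stamp 165 c [604.3  49.4] size [23.1 44.7] ang 23.33 zmax 0.07758823112603179
cup 1087 c [330.2 150.5] size [97.8 98.3] ang 45.46 zmax 0.03953392369559535
scene
nflange 383 c [519.6 128.1] size [54.8 15.1] ang 16.79 zmax 0.06624658560691728
 mean [0.519  0.12
[... 192 characters left out ...]
ng 82.35 zmax 0.12076332440423795
 mean [ 0.4438 -0.0362  0.0737] nrm [0.1459 0.9893 0.0075] 81.61278841155652 min/max [[ 0.3972 -0.0457  0.0214]
 [ 0.4951 -0.028   0.1213]]
wflange 236 c [380.1 -84.3] size [99.5 68.9] ang 0.58 zmax 0.014052473631882383
roof mean [0.4344 0.3988 0.0552] N [-0.0675  0.4094  0.9098] tilt 24.51694876799736 dir 99.3586401938898 rms 0.0017352768429857142
holder 7294 c [422.9 391.4] size [285.9 157.1] ang 0.04 zmax 0.07140987919218937
beaker 639 c [642.9 159. ] size [67.5 72.3] ang 47.36 zmax 0.07067211359913769
stamp 201 c [605.8  51.3] size [21.8 44.4] ang 24.6 zmax 0.07624717439886015
cup 1318 c [332.  150.4] size [102.4 101.9] ang 51.9 zmax 0.040112349336220716
```

```bash
cat > plan.py <<'E'
# work out rows: python3 plan.py x y z yawdeg N [grip]  (prints only)
import sys,json,numpy as np
from bench import observe
x,y,z,yw,N=map(float,sys.argv[1:6]);N=int(N);g=float(sys.argv[6]) if len(sys.argv)>6 else 1
s=observe();p=np.array(s['position'])*1000;y0=s['tool_rot'][2];t=np.array([x,y,z])
dy=(np.radians(yw)-y0+np.pi)%(2*np.pi)-np.pi;S=[];Y=[];a=y0;cur=p.copy()
turn=round(-dy/N,3)
for i in range(N):
    d=p+(t-p)*(i+1)/N-cur;c,sn=np.cos(a),np.sin(a)
    v=np.round([c*d[0]+sn*d[1],sn*d[0]-c*d[1],-d[2]],1);S.append(v.tolist());Y.append(turn)
    cur=cur+[c*v[0]+sn*v[1],sn*v[0]-c*v[1],-v[2]];a-=turn
print(s['position'].round(4),np.degrees(y0).round(2),s['time']);print(json.dumps({"grip":[g]*N,"slide":S,"yaw":Y}))
E
python3 plan.py 470 200 330 105 18
```

```text
[ 0.2082 -0.589   0.2307] 19.47 0.1
{"grip": [1, 1, 1, 1, 1, 1, 1, 1, 1, 1, 1, 1, 1, 1, 1, 1, 1, 1], "slide": [[28.3, -36.5, -5.5], [31.3, -34.0, -5.5], [33.9, -31.3, -5.5], [36.5, -28.3, -5.6], [38.6, -25.3, -5.5], [40.7, -22.0, -5.5], [42.3, -18.5, -5.5], [43.7, -14.9, -5.5], [44.7, -11.3, -5.5], [45.6, -7.5, -5.6], [46.0, -3.7, -5.5], [46.2, 0.1, -5.5], [46.0, 3.9, -5.5], [45.6, 7.8, -5.5], [44.7, 11.5, -5.5], [43.6, 15.1, -5.6], [42.2, 18.7, -5.5], [40.6, 22.2, -5.5]], "yaw": [-0.083, -0.083, -0.083, -0.083, -0.083, -0.083, -0.083, -0.083, -0.083, -0.083, -0.083, -0.083, -0.083, -0.083, -0.083, -0.083, -0.083, -0.083]}
```

```bash
python3 -m inch '{"grip":[1,1,1,1,1,1,1,1,1],"slide":[[28,-36,-12],[31,-34,-12],[34,-31,-12],[36,-28,-12],[38,-25,-10],[41,-22,-10],[42,-18,-10],[44,-15,-5],[45,-11,-5]],"yaw":[-0.083,-0.083,-0.083,-0.083,-0.083,-0.083,-0.083,-0.083,-0.083]}'
python3 -m inch '{"grip":[1,1,1,1,1,1,1,1,1,1],"slide":[[46,-7,0],[46,-4,0],[46,0,0],[46,4,0],[46,8,0],[45,11,0],[44,15,0],[42,19,0],[40,22,0],[0,0,0]],"yaw":[-0.083,-0.083,-0.083,-0.083,-0.083,-0.083,-0.083,-0.083,-0.083,0]}'
python3 - <<'E'
from h import *
p,d,W,c=grab('wrist','w1');np.savez('pics/w1.npz',p=p,d=d,W=W);print({k:c[k] for k in c});print(observe()['qpos'])
E
```

```text
time: 1.23
position: [0.3396, -0.1953, 0.3194]
tool_rot: [3.142, 0.0, 1.089]
wrist_force: [1.3, -0.5, 0.0]
grip_width: 1.003
finger_force: 0.0
time: 2.48
position: [0.4703, 0.201, 0.3188]
tool_rot: [-3.141, -0.002, 1.839]
wrist_force: [-0.1, -0.4, -0.9]
grip_width: 1.004
finger_force: 0.0
{'fovy': 58.55278867211811, 'cx': 257.30470117710917, 'cy': 193.25988904406486, 'distortion': array([-0.09417836,  0.        ,  0.        ,  0.        ,  0.        ]), 'R': array([[ 9.64138547e-01,  2.65398192e-01, -8.13513061e-04],
       [ 2.55593472e-01, -9.27685718e-01,  2.72160222e-01],
       [ 7.14761464e-02, -2.62608089e-01, -9.62251605e-01]]), 't': array([-0.50762429,  0.00726671,  0.48365205])}
[ 0.30902674  0.2209414  -0.88587782  1.75833578  0.17819061  1.24787643
 -0.35672013]
```

View pics/w1.png

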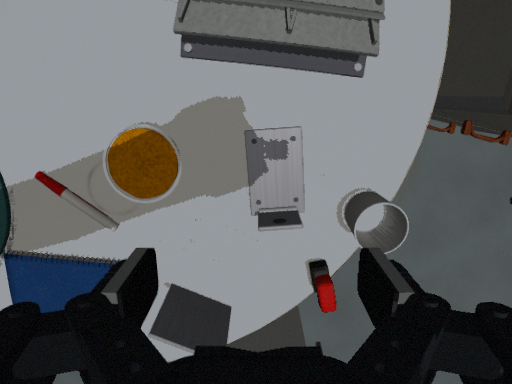

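Wrist picture: the narrow plate's slab has corners near (247,129), (302,127), (304,213) and (250,215), with its flange at (280,220). The holder's apron runs along the top with its divider at (290,18), so I'll step forward to see it whole.

```bash
python3 -m inch '{"grip":[1,1,1],"slide":[[45,5,0],[45,5,0],[0,0,0]],"yaw":[0.04,0.04,0]}'
python3 - <<'E'
from h import *
p,d,W,c=grab('wrist','w2');np.savez('pics/w2.npz',p=p,d=d,W=W);np.save('pics/w2c.npy',c,allow_pickle=True)
cv2.imwrite('pics/w2c.png',cv2.resize(p[20:220,90:440,::-1],None,fx=2.2,fy=2.2,interpolation=cv2.INTER_CUBIC))
E
```

```text
time: 2.9
position: [0.4573, 0.2899, 0.3193]
tool_rot: [-3.141, -0.001, 1.756]
wrist_force: [-0.1, 0.6, 0.1]
grip_width: 1.003
finger_force: 0.0
```

View pics/w2c.png

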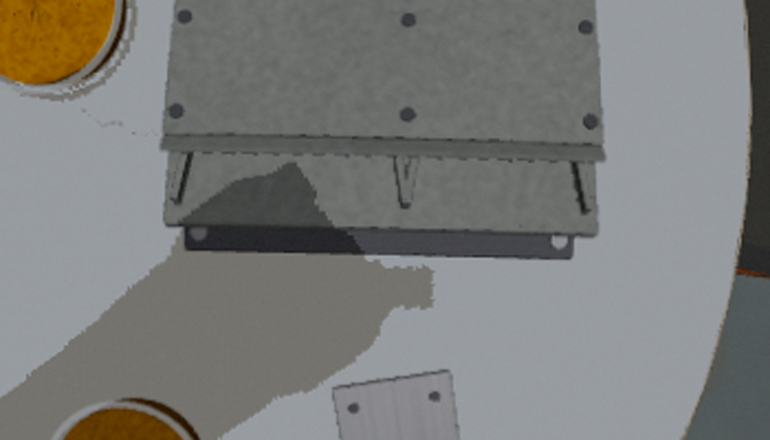

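Zoomed wrist view: the apron front edge runs from (164,224) to (597,235). The lip edge runs from (163,150) to (604,160), the middle divider from (404,158) to (406,207), and the outer guides sit at about (180,178) and (581,187). The left slot (looking in) is the wider one, as expected.

Run:
```python
from h import *
np.set_printoptions(precision=4,suppress=True)
f=np.load('pics/w2.npz');W=f['W'];c=np.load('pics/w2c.npy',allow_pickle=True).item()
def reg(x0,x1,y0,y1):
    a=W[int(20+y0/2.2):int(20+y1/2.2)+1,int(90+x0/2.2):int(90+x1/2.2)+1].reshape(-1,3);return a[~np.isnan(a[:,0])]
def fit(P,nm):
    for _ in range(3):
        m=np.median(P,0) if _==0 else P.mean(0);u,s,v=np.linalg.svd(P-P.mean(0),full_matrices=0);N=v[2]*np.sign(v[2][2]);r=(P-P.mean(0))@N;k=abs(r)<2.5*r.std();o=P.mean(0);P=P[k]
    print(nm,len(P),o,'N',N,'tilt',np.degrees(np.arccos(N[2])),'dir',np.degrees(np.arctan2(N[1],N[0])),'std',r.std());return o,N
fit(reg(200,580,25,125),'roof')
A=np.vstack([reg(210,385,175,215),reg(425,560,175,218)]);o,N=fit(A,'apron')
o2=-c['R'].T@c['t']
def onplane(uv,o,N):
    uv=np.array(uv,float)/2.2+[90,20]
    n=cv2.undistortPoints(uv.reshape(-1,1,2),K(c),np.array(c['distortion'])).reshape(-1,2)
    r=np.c_[n,np.ones(len(n))]@c['R'];return o2+r*(((o-o2)@N)/(r@N))[:,None]
E=onplane([(164,224),(597,235),(300,227.5),(500,232.5)],o,N);print('front edge',E,'len',np.linalg.norm(E[1]-E[0]),'ang',np.degrees(np.arctan2(*(E[1]-E[0])[1::-1])))
print('guides/div on apron',onplane([(183,155),(175,203),(395,160),(403,207),(413,160),(408,207),(575,162),(588,212)],o,N))
print('lip edge',onplane([(163,150),(604,160)],o+N*.017,N))
print('lip depth pts',[np.median(reg(x-4,x+4,145,152),0) for x in(220,320,480,560)])
# narrow plate from w1: rays at slab top/flange top
f=np.load('pics/w1.npz');p=f['p'];W1=f['W']
P=W1.reshape(-1,3);P=P[np.all((P>[.45,.1,.02])&(P<[.58,.15,.075]),1)]
print('flange',len(P),P.mean(0),cv2.minAreaRect((P[:,:2]*1000).astype(np.float32)))
P=W1.reshape(-1,3);P=P[np.all((P>[.42,.13,.0035])&(P<[.57,.27,.012]),1)];print('slab',len(P),cv2.minAreaRect((P[:,:2]*1000).astype(np.float32)))
```

```text
roof 7814 [0.4469 0.4084 0.0526] N [-0.0691  0.4183  0.9057] tilt 25.087503618060204 dir 99.37552414895688 std 0.0006750121557884426
apron 2783 [0.4572 0.3478 0.0648] N [-0.0702  0.4241  0.9029] tilt 25.458351853912745 dir 99.39288446951994 std 0.0007005542777899069
front edge [[0.3473 0.3128 0.0727]
 [0.5677 0.3486 0.073 ]
 [0.4167 0.3235 0.073 ]
 [0.5179 0.3401 0.0731]] len 0.223335028908213 ang 9.244149233581645
guides/div on apron [[0.3486 0.3483 0.0561]
 [0.3504 0.3239 0.0677]
 [0.4585 0.3656 0.0565]
 [0.4667 0.3431 0.0677]
 [0.4677 0.3674 0.0564]
 [0.4692 0.3436 0.0677]
 [0.5519 0.383  0.0556]
 [0.5617 0.3591 0.0676]]
lip edge [[0.3425 0.3494 0.0739]
 [0.5615 0.3859 0.0738]]
lip depth pts [array([0.369 , 0.3555, 0.0701]), array([0.4193, 0.3644, 0.0702]), array([0.4989, 0.3797, 0.0694]), array([0.5388, 0.3876, 0.0679])]
flange 706 [0.521  0.1271 0.0499] ((521.65625, 125.73072052001953), (55.88677978515625, 6.643855571746826), 19.59613037109375)
slab 4511 ((495.30035400390625, 199.77603149414062), (139.5348663330078, 148.26779174804688), 89.28129577636719)
```

Measured values against the given sizes:

| Item | Measured | Check |
|---|---|---|
| Apron slope | 25.1–25.5° | 25° given |
| Holder heading | 99.4° | roof and apron fits agree |
| Front edge middle | (0.4575, 0.331, 0.073) | – |
| Divider offset from front middle | -11 mm | -12 mm expected |
| Narrow flange | (0.520, 0.127), heading 110° | 56 mm wide, as given |

I'll fetch the narrow plate first.

```bash
python3 plan.py 520 127 100 110 6
```

```text
[0.4581 0.2881 0.3191] 100.54 2.95
{"grip": [1, 1, 1, 1, 1, 1], "slide": [[-28.3, 5.2, 36.5], [-28.4, 4.5, 36.5], [-28.5, 3.6, 36.6], [-28.6, 2.8, 36.5], [-28.7, 2.1, 36.5], [-28.7, 1.2, 36.5]], "yaw": [-0.028, -0.028, -0.028, -0.028, -0.028, -0.028]}
```

```bash
python3 -m inch '{"grip":[1,1,1,1,1,1,1],"slide":[[-28.3,5.2,36.5],[-28.4,4.5,36.5],[-28.5,3.6,36.5],[-28.6,2.8,36.5],[-28.7,2.1,36.5],[-28.7,1.2,36.5],[0,0,0]],"yaw":[-0.028,-0.028,-0.028,-0.028,-0.028,-0.028,0]}'
python3 - <<'E'
from h import *
p,d,W,c=grab('wrist','w3');print(observe()['position'],observe()['tool_rot'])
P=W.reshape(-1,3);P=P[np.all((P>[.46,.1,.02])&(P<[.58,.15,.075]),1)]
print(len(P),P.mean(0),cv2.minAreaRect((P[:,:2]*1000).astype(np.float32)))
P=P[P[:,2]>.058];print(len(P),P.mean(0))
E
```

```text
time: 3.82
position: [0.5196, 0.1222, 0.0979]
tool_rot: [-3.137, 0.001, 1.917]
wrist_force: [-0.2, -0.2, 1.3]
grip_width: 1.004
finger_force: 0.0
[0.5199564  0.12423236 0.09956649] [-3.13941154e+00  1.71937728e-04  1.91815177e+00]
3028 [0.52080454 0.1273352  0.05173867] ((521.3779296875, 125.33617401123047), (55.78529357910156, 7.136568546295166), 19.47054672241211)
1392 [0.52118944 0.12650437 0.06483458]
```

View pics/w3.png

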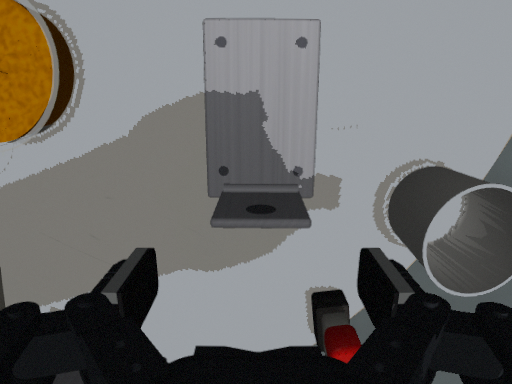

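The narrow flange's top edge is at (261,228) and the slab is straight ahead with the fingers clear of it. The flange is centred at (0.521, 0.1255), top at 0.065 as it should be. Now go down, close lightly and lift to see whether the plate droops.

```bash
python3 -m inch '{"grip":[1,1,1,0,0,-0.2,-0.2],"slide":[[1,2,30],[0,0,30],[0,0,12],[0,0,0],[0,0,0],[0,0,0],[0,0,0]],"yaw":[0,0,0,0,0,0,0]}' 25
python3 -m inch '{"grip":[-0.2,-0.2,-0.2,-0.2],"slide":[[0,0,-20],[0,0,-30],[0,0,-30],[0,0,0]],"yaw":[0,0,0,0]}'
python3 - <<'E'
from h import *
p,d,W,c=grab('wrist','w4');s=observe();print(s['position'],s['grip_width'],s['finger_force'])
R=W[30:170,210:310].reshape(-1,3);np.set_printoptions(precision=4,suppress=True)
for r in range(10,300,20): print(r,W[r,262])
E
```

```text
time: 4.75
position: [0.5225, 0.1286, 0.0296]
tool_rot: [3.14, 0.0, 1.922]
wrist_force: [-1.9, 0.8, 8.8]
grip_width: 0.652
finger_force: 26.9
time: 5.25
position: [0.5231, 0.1287, 0.1115]
tool_rot: [3.137, 0.001, 1.922]
wrist_force: [0.2, -0.1, -1.9]
grip_width: 0.647
finger_force: 27.3
[0.52246987 0.12831444 0.11002887] 0.6491677484879931 27.321718633174896
10 [0.4891 0.2314 0.0885]
30 [0.4921 0.2233 0.0886]
50 [0.4951 0.215  0.0892]
70 [0.4982 0.2067 0.0891]
90 [0.5013 0.1982 0.0879]
110 [0.5045 0.1896 0.0901]
130 [0.5078 0.1808 0.0902]
150 [0.5112 0.1716 0.0895]
170 [0.5146 0.1623 0.0898]
190 [0.5183 0.1525 0.0888]
210 [0.5219 0.1426 0.0893]
230 [0.5251 0.1339 0.0935]
250 [0.5262 0.1301 0.1087]
270 [0.5256 0.1306 0.1292]
290 [0.5251 0.1312 0.1455]
```

Held level at 25 N, with the slab's top at z 0.089 all along and heading 110°. Before going in it must be turned 25° nose-down in the pads. I'll do that by pressing its nose against the holder's front wall below the apron, watching the force.

```bash
python3 plan.py 538.6 195 84 99.4 4 -0.2
python3 - <<'E'
from h import *
W=np.load('pics/w2.npz')['W'];np.set_printoptions(precision=4,suppress=True)
for x in(300,480):
  for y in range(205,275,5): print(x,y,W[int(20+y/2.2),int(90+x/2.2)])
E
```

```text
[0.5225 0.1283 0.11  ] 110.09 5.3
{"grip": [-0.2, -0.2, -0.2, -0.2], "slide": [[14.3, 9.5, 6.5], [14.7, 8.8, 6.5], [15.1, 8.2, 6.5], [15.4, 7.4, 6.5]], "yaw": [0.047, 0.047, 0.047, 0.047]}
300 205 [0.414  0.3345 0.0682]
300 210 [0.4144 0.3323 0.0687]
300 215 [0.4149 0.3303 0.0707]
300 220 [0.4152 0.328  0.0695]
300 225 [0.4159 0.3248 0.0709]
300 230 [0.4116 0.3168 0.0087]
300 235 [0.4119 0.3142 0.0075]
300 240 [0.4125 0.3102 0.0069]
300 245 [0.4129 0.3075 0.006 ]
300 250 [0.4134 0.305  0.007 ]
300 255 [0.4134 0.3017 0.0011]
300 260 [0.4141 0.2978 0.0017]
300 265 [0.4145 0.295  0.0009]
300 270 [0.415  0.2926 0.0024]
480 205 [0.5057 0.3517 0.065 ]
480 210 [0.5059 0.3496 0.067 ]
480 215 [0.506  0.3474 0.0691]
480 220 [0.5064 0.3453 0.0697]
480 225 [0.507  0.342  0.0705]
480 230 [0.5075 0.3398 0.0709]
480 235 [0.5184 0.3341 0.0055]
480 240 [0.519  0.3303 0.0069]
480 245 [0.5194 0.3279 0.0081]
480 250 [0.5201 0.3252 0.0074]
480 255 [0.5209 0.3225 0.0058]
480 260 [0.5226 0.3182 0.001 ]
480 265 [0.523  0.3157 0.0021]
480 270 [0.5237 0.313  0.0015]
```

```bash
python3 -m inch '{"grip":[-0.2,-0.2,-0.2,-0.2,-0.2],"slide":[[14.3,9.5,6.5],[14.7,8.8,6.5],[15.1,8.2,6.5],[15.4,7.4,6.5],[0,0,0]],"yaw":[0.047,0.047,0.047,0.047,0]}'
python3 -m inch '{"grip":[-0.2,-0.2,-0.2,-0.2],"slide":[[10,0,0],[10,0,0],[8,0,0],[6,0,0]],"yaw":[0,0,0,0]}'
python3 -m inch '{"grip":[-0.2,-0.2],"slide":[[6,0,0],[6,0,0]],"yaw":[0,0]}'
python3 - <<'E'
from h import *
p,d,W,c=grab('wrist','w5');s=observe();print(s['position'],s['wrist_force'],s['finger_force']);np.set_printoptions(precision=4,suppress=True)
for r in range(10,250,20): print(r,W[r,262])
E
```

```text
time: 5.92
position: [0.5372, 0.1961, 0.0817]
tool_rot: [-3.14, -0.0, 1.736]
wrist_force: [0.0, 0.1, -0.6]
grip_width: 0.646
finger_force: 27.4
time: 6.42
position: [0.5323, 0.2292, 0.0824]
tool_rot: [3.141, -0.0, 1.734]
wrist_force: [-0.2, 0.0, -1.6]
grip_width: 0.652
finger_force: 27.3
time: 6.68
position: [0.5304, 0.2405, 0.0822]
tool_rot: [-3.141, 0.0, 1.734]
wrist_force: [1.2, -0.5, -1.7]
grip_width: 0.65
finger_force: 27.3
[0.53017721 0.24131469 0.08227037] [-1.70329908e-01  1.50825037e-03 -2.60897424e+00] 27.301451861858368
10 [0.5162 0.3454 0.0703]
30 [0.5173 0.3397 0.0575]
50 [0.5188 0.3309 0.058 ]
70 [0.5203 0.322  0.0584]
90 [0.5218 0.313  0.0571]
110 [0.5233 0.3038 0.0585]
130 [0.5249 0.2944 0.0586]
150 [0.5265 0.2848 0.0588]
170 [nan nan nan]
190 [0.5298 0.2649 0.0595]
210 [0.5316 0.2544 0.0594]
230 [0.5332 0.2447 0.0624]
```

The slab is still level and its nose has passed under the apron's overhanging edge (edge at row 20, nose about 15 mm beyond), so there is no wall there. The overhang can hold the nose down instead: raise the flange end while easing forward.

```bash
python3 -m inch '{"grip":[-0.2,-0.2,-0.2],"slide":[[4,0,-6],[3,0,-6],[3,0,-6]],"yaw":[0,0,0]}'
python3 -m inch '{"grip":[-0.2,-0.2,-0.2],"slide":[[3,0,-6],[3,0,-6],[3,0,-6]],"yaw":[0,0,0]}'
python3 - <<'E'
from h import *
p,d,W,c=grab('wrist','w6');s=observe();print(s['position'],s['wrist_force'],s['finger_force']);np.set_printoptions(precision=4,suppress=True)
for r in range(10,250,20): print(r,W[r,262])
E
```

```text
time: 7.1
position: [0.5289, 0.2506, 0.1009]
tool_rot: [3.141, -0.0, 1.734]
wrist_force: [0.5, -0.5, -3.5]
grip_width: 0.655
finger_force: 27.2
time: 7.48
position: [0.5274, 0.2594, 0.1187]
tool_rot: [-3.142, -0.0, 1.734]
wrist_force: [0.2, -0.1, -5.8]
grip_width: 0.649
finger_force: 27.3
[0.52748777 0.25996    0.1194292 ] [-0.50389463 -0.68039776 -1.38815532] 27.289587557315826
10 [0.5119 0.3759 0.0563]
30 [0.5137 0.3646 0.0606]
50 [0.5155 0.3535 0.0656]
70 [0.5172 0.3426 0.0718]
90 [0.519  0.3325 0.0662]
110 [0.5208 0.3218 0.0689]
130 [0.5225 0.3114 0.0739]
150 [0.5241 0.3011 0.0775]
170 [0.5258 0.2908 0.0805]
190 [0.5274 0.281  0.0855]
210 [0.5291 0.2707 0.0881]
230 [0.5307 0.2611 0.0927]
```

It works: the slab now slopes 20° down. A little more.

```bash
python3 -m inch '{"grip":[-0.2,-0.2,-0.2],"slide":[[3,0,-6],[3,0,-6],[0,0,0]],"yaw":[0,0,0]}'
python3 - <<'E'
from h import *
p,d,W,c=grab('wrist','w7');s=observe();print(s['position'],s['wrist_force'],s['finger_force']);np.set_printoptions(precision=4,suppress=True)
P=W[100:235,235:290].reshape(-1,3);P=P[~np.isnan(P[:,0])]
r=(P-P.mean(0));N=np.linalg.svd(r,full_matrices=0)[2][2];k=abs(r@N)<.003;P=P[k];N=np.linalg.svd(P-P.mean(0),full_matrices=0)[2][2];N*=np.sign(N[2]);print(P.mean(0),N,np.degrees(np.arccos(N[2])),np.degrees(np.arctan2(N[1],N[0])))
for r in range(60,250,20): print(r,W[r,262])
E
```

```text
time: 7.9
position: [0.5265, 0.2654, 0.1308]
tool_rot: [3.141, -0.0, 1.734]
wrist_force: [-0.4, -1.0, -2.4]
grip_width: 0.647
finger_force: 27.6
[0.5265323  0.26523005 0.13049938] [-0.21927344  0.49874552 -1.5846833 ] 27.646265029907227
[0.525  0.2976 0.0854] [-0.0736  0.4373  0.8963] 26.323273491196414 99.5552424526085
60 [0.5155 0.3555 0.0662]
80 [0.5174 0.3442 0.0701]
100 [0.5193 0.3331 0.0681]
120 [0.5211 0.3221 0.0741]
140 [0.5228 0.3113 0.0797]
160 [0.5245 0.3006 0.0832]
180 [0.5261 0.2907 0.0898]
200 [0.5278 0.2802 0.0932]
220 [0.5293 0.2709 0.0996]
240 [0.5309 0.261  0.1036]
```

The slab is now at 26.3° and heading 99.55°, and I work out its nose to be within 1 mm of the narrow slot's line. Next: back out, lift over the edge and hover on the apron.

```bash
python3 -m inch '{"grip":[-0.2,-0.2,-0.2,-0.2,-0.2,-0.2,-0.2],"slide":[[-20,0,-10],[-20,0,-10],[0,0,-25],[27,0,0],[26,0,0],[0,0,20],[0,0,10]],"yaw":[0,0,0,0,0,0,0]}' 35
python3 -m inch '{"grip":[-0.2],"slide":[[0,0,0]],"yaw":[0]}'
cat > tilt.py <<'E'
from h import *
import sys
np.set_printoptions(precision=4,suppress=True)
p,d,W,c=grab('wrist',sys.argv[1]);s=observe();print(s['position'],s['tool_rot'],s['wrist_force'])
P=W[90:235,235:290].reshape(-1,3);P=P[~np.isnan(P[:,0])]
for _ in range(4):
    N=np.linalg.svd(P-P.mean(0),full_matrices=0)[2][2];r=(P-P.mean(0))@N;P=P[abs(r)<max(.0012,1.5*r.std())]
N*=np.sign(N[2]);hd=np.arctan2(N[1],N[0]);ti=np.arccos(N[2]);print('slab top',P.mean(0),'tilt',np.degrees(ti),'head',np.degrees(hd))
d=np.array([np.cos(hd)*np.cos(ti),np.sin(hd)*np.cos(ti),-np.sin(ti)])
pv=s['position']+[0,0,.026];h=(pv-P.mean(0))@N;foot=pv-N*(h+.006);nose=foot+.117*d
o=np.array([.5147,.3401,.0727]) if sys.argv[2]=='n' else np.array([.4101,.3229,.0727])
a=np.radians(99.4);t=np.radians(25.1)
B=np.array([[np.cos(a)*np.cos(t),np.sin(a)*np.cos(t),-np.sin(t)],[-np.sin(a),np.cos(a),0],[np.cos(a)*np.sin(t),np.sin(a)*np.sin(t),np.cos(t)]])
print('pivot above slab',h*1000,'nose bottom in slot frame mm',B@(nose-o)*1000-[120,0,0],'heel',B@(foot-o)*1000-[120,0,0])
E
python3 tilt.py w8 n
```

```text
time: 8.82
position: [0.524, 0.2772, 0.1438]
tool_rot: [-3.14, 0.001, 1.734]
wrist_force: [-0.3, -0.0, -1.9]
grip_width: 0.645
finger_force: 38.8
time: 8.95
position: [0.5241, 0.277, 0.1443]
tool_rot: [-3.14, 0.001, 1.733]
wrist_force: [-0.4, -0.6, -0.9]
grip_width: 0.644
finger_force: 38.8
[0.5245 0.2773 0.145 ] [-3.1409  0.0002  1.733 ] [-0.2727 -0.5125 -2.2141]
slab top [0.5222 0.3117 0.0979] tilt 26.07538403618562 head 98.9191410425719
pivot above slab 50.61328582073478 nose bottom in slot frame mm [-103.2731   -0.0316    3.4786] heel [-220.2528    0.8504    5.4719]
```

View pics/w8.png

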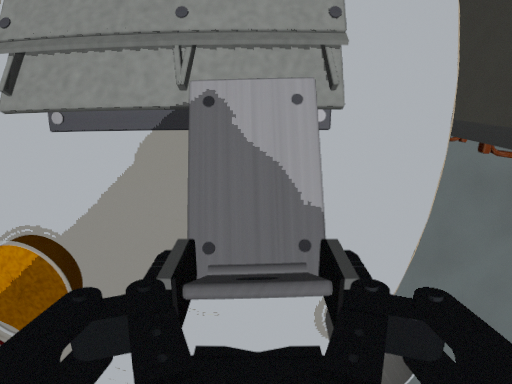

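The nose (edge at row 80, columns 190–313) hovers over the apron between the divider (about 184) and the right guide (322 to 340). By eye it may sit slightly left of the lane, so I'll check with the pixel profiles and rays onto the bed.

Run:
```python
from h import *
p=cv2.imread('pics/w8.png',0).astype(int)
for r in(52,56,62,70,84,88): print(r,'L',list(p[r,168:204]),'R',list(p[r,306:348]))
```

```text
52 L [np.int64(127), np.int64(127), np.int64(128), np.int64(129), np.int64(120), np.int64(94), np.int64(118), np.int64(124), np.int64(124), np.int64(125), np.int64(119), np.int64(87), np.int64(35), np.int64(51), np.int64(105), np.int64(125), np.int64(117), np.int64(120), np.int64(123), np.int64(125), np.int64(128), np.int64(120), np.int64(94), np.int64(53), np.int64(45), np.int64(44), np.int64(49), np.int64(121), np.int64(126), np.int64(128), np.int64(128), np.int64(130), np.int64(130), np.int64(127), np.int64(129), np.int64(128)] R [np.int64(123), np.int64(123), np.int64(125), np.int64(124), np.int64(125), np.int64(125), np.int64(125), np.int64(127), np.int64(127), np.int64(127), np.int64(129), np.int64(130), np.int64(129), np.int64(129), np.int64(129), np.int64(105), np.int64(54), np.int64(39), np.int64(39), np.int64(40), np.int64(87), np.int64(115), np.int64(123), np.int64(126), np.int64(126), np.int64(121), np.int64(119), np.int64(128), np.int64(128), np.int64(126), np.int64(127), np.int64(124), np.int64(124), np.int64(125), np.int64(117), np.int64(123), np.int64(174), np.int64(1
[... 5186 characters left out ...]
np.int64(141), np.int64(140), np.int64(139), np.int64(141), np.int64(143)] R [np.int64(142), np.int64(141), np.int64(141), np.int64(139), np.int64(141), np.int64(140), np.int64(140), np.int64(138), np.int64(130), np.int64(116), np.int64(120), np.int64(121), np.int64(121), np.int64(122), np.int64(125), np.int64(125), np.int64(127), np.int64(128), np.int64(127), np.int64(127), np.int64(128), np.int64(129), np.int64(127), np.int64(118), np.int64(43), np.int64(54), np.int64(66), np.int64(70), np.int64(69), np.int64(72), np.int64(97), np.int64(126), np.int64(129), np.int64(129), np.int64(128), np.int64(127), np.int64(120), np.int64(125), np.int64(158), np.int64(174), np.int64(174), np.int64(174)]
```

At the bed the lane's centre is at column 258 and the nose's at 252 (1.66 px/mm), so the nose is about 3.6 mm left, partly from a 0.9° turn. Correct that, then slide down the slope.

```bash
python3 -m inch '{"grip":[-0.2,-0.2],"slide":[[0,1.8,2],[0,0,0]],"yaw":[0.016,0]}'
python3 - <<'E'
from h import *
p,d,W,c=grab('wrist','w9');g=cv2.cvtColor(p,cv2.COLOR_RGB2GRAY).astype(int)
for r in(54,60,86,92): print(r,'L',g[r,180:204].tolist(),'R',g[r,304:336].tolist())
E
python3 -m inch '{"grip":[-0.2,-0.2,-0.2],"slide":[[9,0,4.2],[9,0,4.2],[0,0,0]],"yaw":[0,0,0]}'
```

```text
time: 9.25
position: [0.5264, 0.2781, 0.1435]
tool_rot: [3.141, -0.0, 1.717]
wrist_force: [0.4, -0.1, -1.7]
grip_width: 0.643
finger_force: 38.9
54 L [127, 127, 123, 107, 70, 46, 43, 42, 95, 123, 128, 128, 129, 129, 129, 129, 128, 128, 129, 127, 128, 129, 129, 130] R [123, 124, 124, 126, 126, 128, 128, 128, 128, 128, 128, 115, 59, 40, 39, 44, 84, 119, 125, 127, 126, 120, 122, 129, 129, 127, 127, 128, 127, 126, 119, 114]
60 L [128, 120, 96, 58, 45, 44, 43, 101, 126, 129, 129, 129, 128, 130, 129, 130, 130, 130, 130, 131, 131, 131, 131, 131] R [119, 123, 122, 122, 124, 123, 124, 123, 124, 124, 126, 126, 127, 111, 39, 40, 39, 70, 109, 123, 126, 124, 121, 113, 120, 128, 129, 126, 127, 126, 121, 115]
86 L [46, 51, 106, 123, 125, 126, 126, 129, 127, 116, 125, 135, 141, 140, 139, 140, 141, 142, 142, 141, 140, 140, 142, 142] R [140, 143, 142, 140, 140, 141, 139, 138, 139, 137, 128, 107, 125, 126, 126, 126, 125, 126, 125, 60, 39, 42, 57, 65, 69, 70, 71, 93, 123, 127, 125, 126]
92 L [87, 127, 129, 131, 132, 131, 134, 133, 127, 116, 124, 135, 142, 140, 140, 139, 140, 141, 142, 140, 141, 141, 138, 116] R [139, 142, 142, 142, 140, 140, 140, 138, 139, 140, 131, 126, 110, 127, 131, 130, 129, 128, 127, 127, 126, 124, 124, 124, 125, 128, 127, 129, 128, 130, 128, 128]
time: 9.68
position: [0.5228, 0.2972, 0.1345]
tool_rot: [-3.141, -0.0, 1.719]
wrist_force: [-0.7, -0.4, -1.0]
grip_width: 0.645
finger_force: 38.8
```

The slab is centred now (252 against 252). Insert in steps, watching the force.

```bash
python3 -m inch '{"grip":[-0.2,-0.2,-0.2],"slide":[[9,-0.15,4.2],[9,-0.15,4.2],[0,0,0]],"yaw":[0,0,0]}'; python3 tilt.py w10 n;  python3 -m inch '{"grip":[-0.2,-0.2,-0.2],"slide":[[9,-0.15,4.2],[9,-0.15,4.2],[0,0,0]],"yaw":[0,0,0]}'; python3 tilt.py w11 n
```

```text
time: 10.05
position: [0.5199, 0.3146, 0.126]
tool_rot: [-3.141, -0.0, 1.719]
wrist_force: [-0.4, 0.4, -2.6]
grip_width: 0.647
finger_force: 38.7
[0.5201 0.3141 0.1262] [-3.1409 -0.      1.7185] [ 0.0927 -0.4211 -2.1076]
slab top [0.5192 0.3438 0.082 ] tilt 26.226071590393673 head 98.31376489484838
pivot above slab 49.873181845322684 nose bottom in slot frame mm [-61.8642  -2.6513   2.5461] heel [-178.8245   -0.6616    4.8534]
time: 10.48
position: [0.5169, 0.3323, 0.1176]
tool_rot: [-3.141, -0.0, 1.719]
wrist_force: [0.2, -1.2, -4.1]
grip_width: 0.646
finger_force: 38.6
[0.5172 0.3319 0.1178] [-3.1409 -0.      1.7186] [-0.0435 -0.4227 -4.3546]
slab top [0.515  0.3691 0.0729] tilt 20.158132031000868 head 98.78161259548833
pivot above slab 53.79005308449859 nose bottom in slot frame mm [-36.0958  -2.0623  11.2698] heel [-152.6551   -0.8769    1.1936]
```

```bash
python3 -m inch '{"grip":[-0.2,-0.2,-0.2,-0.2],"slide":[[9,-0.15,4.2],[9,-0.15,4.2],[9,-0.15,4.2],[0,0,0]],"yaw":[0,0,0,0]}';  python3 -m inch '{"grip":[-0.2,-0.2,-0.2],"slide":[[5,0,2.3],[5,0,2.3],[0,0,0]],"yaw":[0,0,0]}'
```

```text
time: 11.02
position: [0.5125, 0.3589, 0.1047]
tool_rot: [-3.14, -0.0, 1.719]
wrist_force: [-0.1, -0.0, -10.6]
grip_width: 0.647
finger_force: 39.5
time: 11.4
position: [0.5119, 0.368, 0.1006]
tool_rot: [3.142, 0.0, 1.718]
wrist_force: [2.7, -2.1, -11.4]
grip_width: 0.649
finger_force: 39.3
```

```bash
python3 -m inch '{"grip":[-0.2,-0.2,-0.2,-0.2],"slide":[[0,0,2],[3,0,1.4],[3,0,1.4],[0,0,0]],"yaw":[0,0,0,0]}'
python3 - <<'E'
from h import *
np.set_printoptions(precision=4,suppress=True)
s=observe();print(s['position'],s['wrist_force'])
p,d,W,c=grab('wrist','w12')
for r in range(150,300,10): print(r,W[r,230],W[r,285])
cv2.imwrite('pics/w12c.png',cv2.resize(p[100:300,120:400,::-1],None,fx=2.5,fy=2.5))
E
```

```text
time: 11.9
position: [0.5117, 0.3719, 0.0972]
tool_rot: [3.141, 0.004, 1.716]
wrist_force: [-6.2, -23.6, 24.0]
grip_width: 0.645
finger_force: 42.4
[0.5117 0.3719 0.0972] [ -6.1749 -23.6148  23.9566]
150 [0.4919 0.4108 0.0548] [0.5216 0.4152 0.0555]
160 [0.4928 0.4058 0.0578] [0.5224 0.4101 0.0572]
170 [0.4936 0.4007 0.0593] [0.5231 0.405  0.0591]
180 [0.4944 0.396  0.0625] [0.5236 0.4003 0.0626]
190 [0.4952 0.391  0.0645] [0.5242 0.3954 0.0649]
200 [0.4959 0.3855 0.0648] [0.5249 0.3905 0.067 ]
210 [0.4966 0.3805 0.0665] [0.5257 0.3853 0.068 ]
220 [0.4975 0.377  0.0722] [0.5261 0.3812 0.0723]
230 [0.498  0.3693 0.0672] [0.5277 0.3739 0.0678]
240 [0.4988 0.3649 0.0707] [0.5284 0.3689 0.0698]
250 [0.4996 0.3597 0.072 ] [0.5291 0.3639 0.0717]
260 [0.5003 0.3552 0.0748] [0.5295 0.3598 0.0755]
270 [0.5011 0.3529 0.0816] [0.5293 0.3577 0.0827]
280 [0.5019 0.3681 0.1168] [0.5225 0.3772 0.1272]
290 [0.5025 0.3728 0.1317] [0.5223 0.3758 0.1319]
```

View pics/w12c.png

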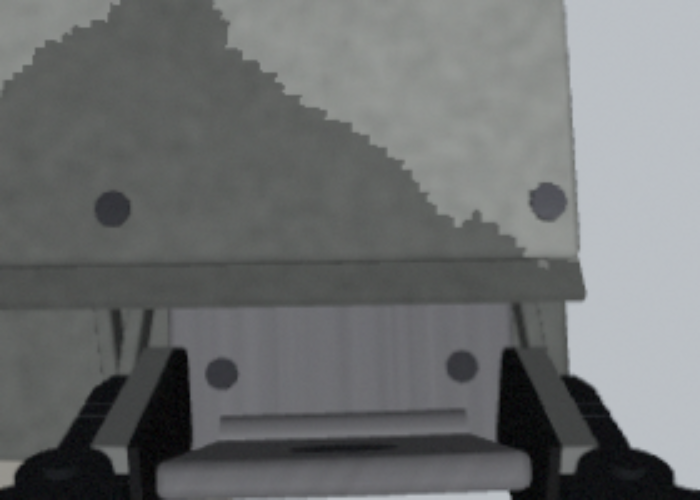

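The narrow slab lies under the lip and centred, with its flange at the apron's front edge. The push force rose to 33 N, which is the stop at the back. Open and rise.

```bash
python3 -m inch '{"grip":[-0.2,0.6,1,1,1,1,1],"slide":[[-1.5,0,-1],[0,0,0],[0,0,0],[0,0,-20],[0,0,-50],[-25,0,-50],[-25,0,-20]],"yaw":[0,0,0,0,0,0,0]}'
python3 - <<'E'
from h import *
np.set_printoptions(precision=4,suppress=True)
p,d,W,c=grab('wrist','w13');P=W.reshape(-1,3);a=np.radians(99.4);t=np.radians(25.1);o=np.array([.5147,.3401,.0727])
B=np.array([[np.cos(a)*np.cos(t),np.sin(a)*np.cos(t),-np.sin(t)],[-np.sin(a),np.cos(a),0],[np.cos(a)*np.sin(t),np.sin(a)*np.sin(t),np.cos(t)]])
Q=(P-o)@B.T*1000-[120,0,0];Q=Q[~np.isnan(Q[:,0])]
F=Q[(Q[:,2]>25)&(Q[:,2]<75)&(abs(Q[:,0]+117)<25)&(abs(Q[:,1])<45)];print('flange slot frame',len(F),np.percentile(F,[2,50,98],axis=0))
L=Q[(abs(Q[:,1]-45)<60)&(Q[:,2]>13)&(Q[:,2]<20)&(abs(Q[:,0]+90)<20)];print('lip x',np.percentile(L[:,0],[5,50,95]))
A=Q[(abs(Q[:,1]-100)<35)&(abs(Q[:,2])<4)&(abs(Q[:,0]+110)<15)];print('apron wide lane',len(A),np.percentile(A,[1,50,99],axis=0))
E
```

```text
time: 12.82
position: [0.5187, 0.3238, 0.2414]
tool_rot: [3.138, -0.002, 1.719]
wrist_force: [-1.3, -0.2, 0.3]
grip_width: 1.004
finger_force: 0.0
flange slot frame 1615 [[-119.7869  -28.676    26.5188]
 [-119.1946   -2.4382   55.5538]
 [-114.3044   24.0783   65.8267]]
lip x [-84.9861 -77.9659 -70.7027]
apron wide lane 1832 [[-118.8473   65.8121   -3.1586]
 [-107.5398   99.401    -0.0625]
 [ -95.2817  134.208     1.5996]]
```

In the slot frame the narrow flange measures x -119.8 to -114.3 (home is -120 to -114), with its top at 66 mm as it should be, so the narrow plate is home. Next I go behind the wide plate to tip it over.

```bash
python3 plan.py 436 -105 240 82 10 -1
```

```text
[0.5204 0.3206 0.2426] 98.3 12.875
{"grip": [-1.0, -1.0, -1.0, -1.0, -1.0, -1.0, -1.0, -1.0, -1.0, -1.0], "slide": [[-40.9, -14.5, 0.3], [-41.3, -13.3, 0.2], [-41.6, -12.2, 0.3], [-42.0, -11.0, 0.2], [-42.3, -9.9, 0.3], [-42.5, -8.6, 0.3], [-42.7, -7.5, 0.2], [-43.0, -6.2, 0.3], [-43.1, -5.1, 0.3], [-43.2, -3.8, 0.2]], "yaw": [0.028, 0.028, 0.028, 0.028, 0.028, 0.028, 0.028, 0.028, 0.028, 0.028]}
```

```bash
python3 -m inch '{"grip":[-1,-1,-1,-1,-1,-1,-1,-1,-1,-1,-1],"slide":[[-40.9,-14.5,0],[-41.3,-13.3,0],[-41.6,-12.2,0],[-42,-11,0],[-42.3,-9.9,0],[-42.5,-8.6,0],[-42.7,-7.5,0],[-43,-6.2,0],[-43.1,-5.1,0],[-43.2,-3.8,0],[0,0,0]],"yaw":[0.028,0.028,0.028,0.028,0.028,0.028,0.028,0.028,0.028,0.028,0]}'
python3 - <<'E'
from h import *
np.set_printoptions(precision=4,suppress=True)
for n in('wrist','top'):
    p,d,W,c=grab(n,'w14'+n);P=W.reshape(-1,3);P=P[np.all((P>[.37,-.07,.105])&(P<[.52,.0,.14]),1)]
    print(n,len(P),P.mean(0) if len(P) else '',cv2.minAreaRect((P[:,:2]*1000).astype(np.float32)) if len(P)>5 else '',P[:,2].max() if len(P) else '')
print(observe()['position'])
E
```

```text
time: 14.25
position: [0.4345, -0.105, 0.2379]
tool_rot: [3.141, 0.001, 1.434]
wrist_force: [0.2, 0.7, -0.1]
grip_width: 0.002
finger_force: 0.0
wrist 1031 [ 0.4466 -0.0391  0.121 ] ((446.71734619140625, -39.13277053833008), (5.849563121795654, 100.37287902832031), 81.15242004394531) 0.12381692822420044
top 138 [ 0.4433 -0.0381  0.1167] ((443.8934020996094, -39.070533752441406), (7.238845348358154, 100.25031280517578), 81.0082778930664) 0.12374455236287686
[ 0.4352 -0.1023  0.2378]
```

The wide plate's top edge is at (0.4465, -0.039), facing 81°. Go down behind it and push at about 0.105–0.12 height.

```bash
python3 -m inch '{"grip":[-1,-1,-1,-1,-1],"slide":[[0,2.5,45],[0,0,45],[0,0,44],[22,0,0],[20,0,0]],"yaw":[0.005,0.005,0.005,0,0]}'
python3 -m inch '{"grip":[-1,-1,-1,-1,-1,-1,-1,-1,-1],"slide":[[8,0,0],[8,0,0],[8,0,0],[8,0,0],[6,0,0],[6,0,0],[0,0,0],[0,0,0],[0,0,0]],"yaw":[0,0,0,0,0,0,0,0,0]}'
python3 - <<'E'
from h import *
np.set_printoptions(precision=4,suppress=True)
p,d,W,c=grab('top','t15');P=W.reshape(-1,3);P=P[np.all((P>[.37,-.13,.012])&(P<[.54,.12,.15]),1)]
print(len(P),np.percentile(P,[2,50,98],axis=0));
E
```

```text
time: 14.98
position: [0.4439, -0.0594, 0.1031]
tool_rot: [-3.141, -0.001, 1.425]
wrist_force: [-1.0, -0.1, -0.3]
grip_width: 0.004
finger_force: 0.0
time: 16.1
position: [0.45, -0.0182, 0.1031]
tool_rot: [-3.141, 0.0, 1.422]
wrist_force: [-0.5, 1.2, -0.2]
grip_width: -0.0
finger_force: 0.0
30 [[ 0.411  -0.0272  0.0121]
 [ 0.434  -0.0163  0.0284]
 [ 0.454   0.0324  0.1485]]
```

```bash
python3 -m inch '{"grip":[1,1,1,1,1],"slide":[[0,0,-40],[-20,0,-40],[-20,0,-30],[-10,0,0],[0,0,0]],"yaw":[0,0,0,0,0]}'
cat > wf.py <<'E'
from h import *
import sys
np.set_printoptions(precision=4,suppress=True)
p,d,W,c=grab('wrist',sys.argv[1]);s=observe();print(s['position'],s['tool_rot'])
P=W.reshape(-1,3);P=P[np.all((P>[.37,-.1,.02])&(P<[.53,.06,.075]),1)&(P[:,2]<.075)]
print('flange',len(P),P.mean(0),cv2.minAreaRect((P[:,:2]*1000).astype(np.float32)))
T=P[P[:,2]>.058];print('top',len(T),T.mean(0),cv2.minAreaRect((T[:,:2]*1000).astype(np.float32)))
E
python3 wf.py w16
```

```text
time: 16.77
position: [0.4423, -0.068, 0.2125]
tool_rot: [-3.141, 0.0, 1.421]
wrist_force: [-0.1, 0.5, -0.2]
grip_width: 0.997
finger_force: 0.0
[ 0.4423 -0.0673  0.2123] [-3.1403 -0.0003  1.4225]
flange 950 [ 0.4486 -0.0315  0.0567] ((448.2765808105469, -32.829200744628906), (6.3942742347717285, 69.8880844116211), 81.1870346069336)
top 636 [ 0.448  -0.0322  0.0655] ((448.26898193359375, -32.876869201660156), (6.385538578033447, 69.88412475585938), 81.27918243408203)
```

View pics/w16.png

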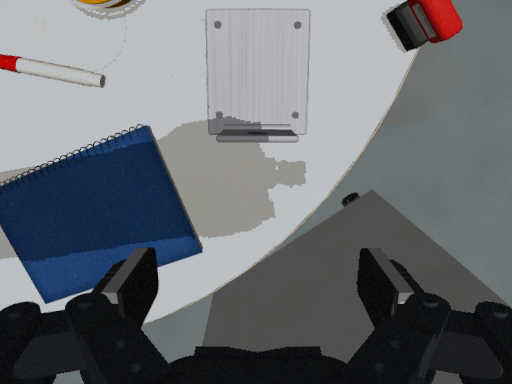

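The wide plate has fallen flat: slab at (258,70), flange standing up with its top at (258,138). The flange is at (0.448, -0.033), heading 81.2°, 70 mm wide. Grip it by its edges, lift and carry it level to the holder's front, in the wide lane.

```bash
python3 -m inch '{"grip":[1,1,1,1,1,1],"slide":[[17,0.4,45],[18,0.4,45],[0,0,45],[0,0,35],[0,0,17],[0,0,0]],"yaw":[0.003,0,0,0,0,0]}'
python3 -m inch '{"grip":[0.3,0.3,0.3,0.3,0.3,0.3,0.3],"slide":[[0,0,0],[0,0,0],[0,0,0],[0,0,-20],[0,0,-25],[0,0,-20],[0,0,0]],"yaw":[0,0,0,0,0,0,0]}' 28
python3 - <<'E'
from h import *
p,d,W,c=grab('wrist','w17');s=observe();print(s['position'],s['grip_width'],s['finger_force'])
np.set_printoptions(precision=4,suppress=True)
for r in range(10,290,25): print(r,W[r,262])
E
python3 plan.py 434 160 75 99.4 6 0.3
```

```text
time: 17.58
position: [0.4482, -0.0322, 0.0254]
tool_rot: [-3.139, -0.0, 1.421]
wrist_force: [0.6, 0.7, 0.9]
grip_width: 0.998
finger_force: 0.0
time: 18.45
position: [0.4496, -0.0334, 0.0925]
tool_rot: [3.138, 0.001, 1.419]
wrist_force: [-0.2, -0.9, -2.1]
grip_width: 0.811
finger_force: 33.3
[ 0.44903383 -0.03339666  0.09157156] 0.8129135557615779 33.290457129478455
10 [0.4689 0.0731 0.0716]
35 [0.4673 0.0626 0.0712]
60 [0.4656 0.0517 0.0727]
85 [0.464  0.0407 0.0734]
110 [0.4623 0.0295 0.0721]
135 [0.4606 0.018  0.0729]
160 [0.4588 0.006  0.0726]
185 [ 0.457  -0.0062  0.0732]
210 [ 0.4551 -0.0192  0.0729]
235 [ 0.4533 -0.0308  0.0773]
260 [ 0.4528 -0.0312  0.1036]
285 [ 0.4525 -0.0308  0.1245]
[ 0.449  -0.0334  0.0916] 81.31 18.5
{"grip": [0.3, 0.3, 0.3, 0.3, 0.3, 0.3], "slide": [[31.5, -7.3, 2.8], [31.8, -5.7, 2.7], [32.1, -4.0, 2.8], [32.3, -2.3, 2.7], [32.3, -0.5, 2.8], [32.3, 1.1, 2.8]], "yaw": [-0.053, -0.053, -0.053, -0.053, -0.053, -0.053]}
```

Held level (slab top 0.0725). The wide lane's line is near (0.4364, 0.178) at 147 mm out, and I pass above the cup's height there.

```bash
python3 plan.py 436.4 175 90 99.4 7 0.3 | tail -1
python3 -m inch '{"grip":[0.3,0.3,0.3,0.3,0.3,0.3,0.3],"slide":[[29,-6.7,0],[30,-5.4,0],[30,-4,0],[30,-2.5,0],[30,-1,0],[30,0.4,0],[30,2,0]],"yaw":[-0.045,-0.045,-0.045,-0.045,-0.045,-0.045,-0.045]}'
python3 plan.py 436.4 178 78 99.4 1 0.3
```

```text
{"grip": [0.3, 0.3, 0.3, 0.3, 0.3, 0.3, 0.3], "slide": [[29.2, -6.3, 0.2], [29.4, -4.9, 0.2], [29.6, -3.7, 0.3], [29.7, -2.3, 0.2], [29.8, -0.9, 0.2], [29.8, 0.3, 0.2], [29.8, 1.8, 0.3]], "yaw": [-0.045, -0.045, -0.045, -0.045, -0.045, -0.045, -0.045]}
time: 19.38
position: [0.4343, 0.178, 0.0903]
tool_rot: [-3.141, 0.0, 1.736]
wrist_force: [0.5, -0.0, -3.0]
grip_width: 0.814
finger_force: 33.3
[0.4343 0.178  0.0903] 99.48 19.375
{"grip": [0.3], "slide": [[-0.4, 2.1, 12.3]], "yaw": [0.001]}
```

```bash
python3 -m inch '{"grip":[0.3,0.3,0.3,0.3,0.3,0.3],"slide":[[0,2,6],[5,0,6.3],[12,0,0],[12,0,0],[10,0,0],[8,0,0]],"yaw":[0,0,0,0,0,0]}'
python3 -m inch '{"grip":[0.3,0.3,0.3],"slide":[[4,0,-6],[3,0,-6],[3,0,-6]],"yaw":[0,0,0]}'
python3 -m inch '{"grip":[0.3,0.3,0.3,0.3],"slide":[[3,0,-6],[3,0,-6],[3,0,-6],[3,0,-6]],"yaw":[0,0,0,0]}'
python3 tilt.py w18 w
```

```text
time: 20.12
position: [0.4289, 0.2245, 0.0789]
tool_rot: [-3.142, 0.0, 1.735]
wrist_force: [-0.2, -1.9, -2.9]
grip_width: 0.81
finger_force: 33.2
time: 20.5
position: [0.4275, 0.2339, 0.0973]
tool_rot: [3.141, -0.0, 1.734]
wrist_force: [0.1, 0.8, -4.5]
grip_width: 0.814
finger_force: 33.0
time: 21.0
position: [0.4254, 0.2458, 0.1212]
tool_rot: [-3.141, -0.0, 1.735]
wrist_force: [-0.8, 0.1, -5.6]
grip_width: 0.812
finger_force: 33.3
[0.4255 0.2464 0.1218] [ 3.1411 -0.0003  1.7352] [-0.3459 -1.1644 -2.4472]
slab top [0.4232 0.2816 0.0813] tilt 22.617107599003813 head 99.1615783831841
pivot above slab 47.878817969096744 nose bottom in slot frame mm [-103.2916   -3.0918  -13.8401] heel [-220.181    -2.6424  -18.9082]
```

```bash
python3 -m inch '{"grip":[0.3,0.3,0.3],"slide":[[3,0,-6],[1,0,-4],[0,0,0]],"yaw":[0,0,0]}'
python3 tilt.py w19 w
```

```text
time: 21.42
position: [0.4249, 0.2496, 0.131]
tool_rot: [3.141, 0.0, 1.735]
wrist_force: [0.1, -1.5, -3.7]
grip_width: 0.809
finger_force: 33.7
[0.425  0.2495 0.1309] [3.1414 0.     1.7346] [ 0.5396 -0.825  -3.3767]
slab top [0.423  0.2841 0.0851] tilt 27.840737321196205 head 99.49397305711624
pivot above slab 47.37618159984267 nose bottom in slot frame mm [-109.1623   -2.5556  -14.4232] heel [-226.0284   -2.7253   -8.8286]
```

```bash
python3 -m inch '{"grip":[0.3,0.3,0.3,0.3,0.3,0.3,0.3,0.3],"slide":[[-20,0,-10],[-20,0,-10],[0,0,-25],[27,0,0],[26,0,0],[0,0,20],[0,0,9],[0,0,0]],"yaw":[0,0,0,0,0,0,0,0]}' 35
python3 tilt.py w20 w
cat > prof.py <<'E'
from h import *
import sys
p=cv2.imread(f'pics/{sys.argv[1]}.png',0).astype(int)
for r in map(int,sys.argv[2:]):
    g=np.abs(p[r,2:]-p[r,:-2]);k=[i for i in range(1,len(g)-1) if g[i]>14 and g[i]>=g[i-1] and g[i]>g[i+1]]
    print(r,[(i+1,int(p[r,i-1]),int(p[r,i+3])) for i in k if 100<i<420])
E
python3 prof.py w20 48 54 60 66 72 78 84 90 96
```

```text
time: 22.48
position: [0.4226, 0.2621, 0.1464]
tool_rot: [-3.141, 0.0, 1.735]
wrist_force: [-0.8, 0.4, -0.9]
grip_width: 0.81
finger_force: 41.9
[0.4228 0.2623 0.147 ] [-3.1414 -0.0001  1.7344] [ 0.2583  0.2659 -2.0737]
slab top [0.4205 0.2972 0.1008] tilt 27.35711324556434 head 99.21055151610314
pivot above slab 48.08088957441182 nose bottom in slot frame mm [-103.7703   -2.9193    5.8939] heel [-220.679    -2.5757   10.5021]
48 [(145, 178, 115), (333, 101, 85), (335, 83, 99)]
54 [(153, 178, 119), (167, 128, 50), (172, 46, 126), (334, 133, 44), (339, 45, 129), (347, 124, 38), (350, 47, 125), (359, 123, 57), (362, 67, 127), (394, 143, 119), (397, 124, 139), (411, 140, 98), (414, 95, 144), (419, 143, 44)]
60 [(153, 178, 125), (161, 126, 131), (166, 131, 47), (171, 45, 126), (335, 130, 38), (340, 43, 134), (346, 132, 38), (350, 38, 132), (360, 131, 70), (363, 62, 131), (372, 144, 93), (379, 96, 129), (385, 134, 93), (397, 100, 138), (402, 141, 98), (410, 94, 134), (414, 134, 43)]
66 [(152, 178, 131), (158, 131, 128), (164, 128, 47), (169, 44, 124), (337, 128, 41), (342, 43, 128), (347,
[... 543 characters left out ...]
, 92, 45), (388, 45, 94), (399, 94, 42)]
84 [(151, 178, 130), (154, 120, 122), (160, 126, 37), (165, 42, 129), (172, 124, 146), (334, 144, 118), (340, 132, 40), (345, 40, 119), (349, 119, 129), (361, 129, 64), (365, 64, 131), (377, 134, 95), (394, 97, 43)]
90 [(150, 178, 123), (156, 126, 70), (164, 54, 126), (171, 126, 144), (202, 146, 99), (209, 92, 137), (334, 143, 127), (342, 129, 49), (351, 71, 132), (363, 134, 85), (365, 107, 123), (377, 141, 94), (384, 95, 45), (387, 46, 71), (389, 66, 43)]
96 [(149, 177, 117), (171, 129, 145), (194, 145, 96), (218, 96, 144), (313, 142, 70), (322, 70, 139), (336, 142, 134), (338, 119, 132), (363, 126, 67), (366, 55, 131), (380, 140, 93), (384, 93, 42)]
```

View pics/w20.png

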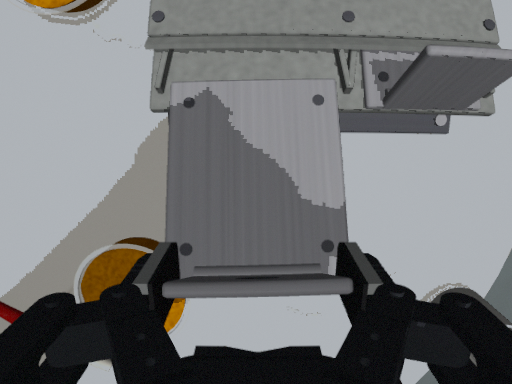

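The nose is centred in the wide lane (both at column 253) and the narrow plate sits home on the right. The heel is about 2 mm right, so I turn about 1° and shift 2 mm left, lower, and slide in.

```bash
python3 -m inch '{"grip":[0.3,0.3],"slide":[[0,-2,3.5],[0,0,0]],"yaw":[0.017,0]}'
python3 -m inch '{"grip":[0.3,0.3,0.3],"slide":[[9,-0.15,4.2],[7,-0.1,3.3],[0,0,0]],"yaw":[0,0,0]}'
python3 - <<'E'
from h import *
grab('wrist','w21')
E
python3 prof.py w21 50 54 58 62 120 160 200 240; python3 tilt.py w21b w
```

```text
time: 22.78
position: [0.4207, 0.262, 0.1434]
tool_rot: [3.141, 0.0, 1.717]
wrist_force: [-0.2, -0.8, -2.1]
grip_width: 0.809
finger_force: 41.9
time: 23.15
position: [0.4177, 0.2787, 0.1355]
tool_rot: [-3.141, -0.0, 1.719]
wrist_force: [0.3, -0.9, -2.6]
grip_width: 0.807
finger_force: 41.9
50 [(145, 180, 129), (153, 130, 96), (157, 96, 127)]
54 [(145, 180, 129)]
58 [(144, 178, 121), (171, 128, 129), (173, 121, 129)]
62 [(108, 168, 151), (112, 151, 178), (116, 178, 160), (118, 149, 179), (144, 180, 118), (181, 114, 87), (188, 81, 102), (203, 95, 61), (207, 61, 97), (225, 89, 84), (227, 74, 89), (409, 68, 83)]
120 [(149, 179, 84), (154, 84, 49), (163, 40, 84), (170, 83, 97), (223, 98, 145), (338, 147, 136), (340, 124, 133), (347, 131, 79), (355, 77, 133), (369, 130, 93), (371, 74, 127), (386, 143, 95), (391, 94, 45), (396, 54, 45)]
160 [(130, 179, 136), (167, 137, 94), (271, 98, 138), (340, 148, 123), (343, 127, 179)]
200 [(106, 180, 156), (109, 147, 137), (165, 138, 92), (318, 98, 147), (343, 147, 123), (346, 127, 179)]
240 [(164, 137, 89), (324, 97, 61), (331, 66, 100), (348, 94, 180)]
[0.418  0.278  0.1357] [-3.1412 -0.      1.7183] [ 0.6398  0.0995 -2.1275]
slab top [0.4164 0.3135 0.0899] tilt 27.347299277617847 head 98.33505374403306
pivot above slab 47.490696771109036 nose bottom in slot frame mm [-84.2028  -1.9561   3.2171] heel [-201.0966   -0.0246    7.8126]
```

```bash
python3 -m inch '{"grip":[0.3,0.3,0.3,0.3,0.3],"slide":[[9,-0.15,4.6],[9,-0.15,4.6],[9,-0.15,4.8],[9,-0.15,4.8],[0,0,0]],"yaw":[0,0,0,0,0]}'
python3 -m inch '{"grip":[0.3,0.3,0.3,0.3],"slide":[[9,-0.15,4.8],[9,-0.15,4.8],[8,-0.15,4.2],[0,0,0]],"yaw":[0,0,0,0]}'
```

```text
time: 23.88
position: [0.4118, 0.3142, 0.1166]
tool_rot: [-3.141, -0.0, 1.719]
wrist_force: [-0.2, -0.1, -2.8]
grip_width: 0.81
finger_force: 41.9
time: 24.38
position: [0.4076, 0.3398, 0.1029]
tool_rot: [-3.141, -0.0, 1.719]
wrist_force: [-1.0, 1.2, -1.9]
grip_width: 0.807
finger_force: 41.9
```

```bash
python3 -m inch '{"grip":[0.3,0.3,0.3],"slide":[[6,0,2.9],[4,0,1.9],[0,0,0]],"yaw":[0,0,0]}'
python3 -m inch '{"grip":[0.3,0.3,0.3],"slide":[[3,0,1.4],[2,0,1],[0,0,0]],"yaw":[0,0,0]}'
```

```text
time: 24.75
position: [0.4065, 0.3492, 0.0982]
tool_rot: [-3.142, -0.0, 1.718]
wrist_force: [1.7, 0.9, -6.9]
grip_width: 0.807
finger_force: 41.7
time: 25.12
position: [0.4059, 0.3533, 0.096]
tool_rot: [-3.141, 0.001, 1.717]
wrist_force: [-1.1, -7.2, 1.1]
grip_width: 0.808
finger_force: 42.6
```

Contact at the back is starting; press a touch more, then release and rise.

```bash
python3 -m inch '{"grip":[0.3,0.3,0.3],"slide":[[2,0,1],[2,0,0.9],[0,0,0]],"yaw":[0,0,0]}'
python3 -m inch '{"grip":[0.3,0.8,1,1,1,1,1,1],"slide":[[-1.5,0,-1],[0,0,0],[0,0,0],[0,0,-20],[0,0,-50],[-25,0,-50],[-30,0,-20],[0,0,0]],"yaw":[0,0,0,0,0,0,0,0]}'
cat > chk.py <<'E'
from h import *
np.set_printoptions(precision=1,suppress=True)
p,d,W,c=grab('wrist','w22');P=W.reshape(-1,3);a=np.radians(99.4);t=np.radians(25.1)
B=np.array([[np.cos(a)*np.cos(t),np.sin(a)*np.cos(t),-np.sin(t)],[-np.sin(a),np.cos(a),0],[np.cos(a)*np.sin(t),np.sin(a)*np.sin(t),np.cos(t)]])
for nm,o in(('narrow',[.5147,.3401,.0727]),('wide',[.4101,.3229,.0727])):
    Q=(P-np.array(o))@B.T*1000-[120,0,0];Q=Q[~np.isnan(Q[:,0])]
    F=Q[(Q[:,2]>25)&(Q[:,2]<75)&(abs(Q[:,0]+117)<25)&(abs(Q[:,1])<45)];print(nm,len(F),np.percentile(F,[2,50,98],axis=0))
    for s in(-1,1):
        G=F[(F[:,1]*s>5)&(F[:,2]>60)];print('  side',s,len(G),np.percentile(G[:,0],[5,50,95]))
E
python3 chk.py
```

```text
time: 25.5
position: [0.4053, 0.3551, 0.0945]
tool_rot: [-3.14, 0.006, 1.716]
wrist_force: [-8.0, -26.3, 29.0]
grip_width: 0.81
finger_force: 45.8
time: 26.5
position: [0.4147, 0.3009, 0.2378]
tool_rot: [3.138, -0.0, 1.715]
wrist_force: [0.0, -0.5, -0.0]
grip_width: 0.998
finger_force: 0.0
narrow 1679 [[-119.9  -27.6   26.6]
 [-119.     0.3   54.8]
 [-114.2   25.7   65.7]]
  side -1 279 [-119.4 -117.4 -114.2]
  side 1 272 [-119.6 -117.6 -114.1]
wide 2183 [[-119.4  -33.8   26.5]
 [-118.8   -0.8   55.3]
 [-113.8   32.3   65.8]]
  side -1 386 [-119.1 -117.1 -114. ]
  side 1 363 [-119.  -117.1 -113.7]
```

Run:
```python
from h import *
from bench import manip
p,d,W,c=grab('scene','s23')
for nm,lo,hi in[('beaker',[.56,.1,.03],[.7,.22,.09]),('stamp',[.55,.02,.03],[.65,.09,.09]),('cup',[.26,.09,.02],[.4,.22,.06])]:
    P=W.reshape(-1,3);P=P[np.all((P>lo)&(P<hi),1)];print(nm,len(P),cv2.minAreaRect((P[:,:2]*1000).astype(np.float32))[:2],np.percentile(P[:,2],98))
print(manip.finish_job())
```

```text
beaker 522 ((643.065673828125, 159.00082397460938), (67.58628845214844, 71.5618667602539)) 0.07107887734146347
stamp 14 ((592.6311645507812, 63.80292892456055), (7.9626240730285645, 7.180131912231445)) 0.06971638996589234
cup 1323 ((331.8027038574219, 151.179443359375), (102.69505310058594, 100.464599609375)) 0.040050200590501864
the job is handed in; nothing more can be done
None
```

Job handed in at about 27 s on the robot's clock: both plates measured fully home in their slots with flanges up, and the beaker and cup unmoved; the stamp was almost out of view in the last check (14 depth points), so its place is unconfirmed, though no move went near it.

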